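Load a shaft into the guarded marking station

ROBOT

A 6-joint arm with a two-finger parallel gripper is mounted at the origin on a cart in front of the work surface, level with it; the furniture and walls round the work are solid. World frame = base frame: x ahead of the robot, y to its left, z up, the work surface at z = 0. Lengths are in m, angles in rad, forces in N, time in s.
With the tool pointing down it reaches from about 0.275 to 1 m from the base axis. Payload 8.4 kg.
Tool frame: the origin (TCP) lies on the centre line of the jaws, within the pads' length; the fingertips stand 17 mm ahead of it and the grasp point (between the pads) lies 2 mm behind it (bot.tcp_to_tips is the z of the fingertips in the tool frame, in m); z points along the fingers, y is the line along which they close (so a half turn about z gives the same grasp; the last joint's range is limited). The gripper opens to 85 mm and grips with 20 to 120 N. Pads are 22 mm wide; open, the fingers measure 114 mm over their backs; the gripper's body (76 mm by 85 mm) begins 54 mm behind the grasp point. The pads swing forward as they close: fully open they stand 13 mm farther back than shut.
Start: joints at [-1.153, 0.353, 1.633, -0, 1.155, -0.002], TCP at [0.255, -0.571, 0.248] pointing down, gripper open.
Joint ranges: [-2.63, 2.63], [-0.92, 2.1], [0.06, 2.66], [-1.3, 4.44], [0, 2.69], [-3.02, 3.02]. Speed limits (rad/s): [2.22, 2.22, 2.79, 3.14, 3.14, 3.14].

INTERFACE

Orientations are given as a unit quaternion [x, y, z, w].
In Python, from workcell import bot, hand, kinematics, get_obs, vision, hand_in gives the robot as it stands. The module is installed in compiled form; this text tells all that it offers. Calls block until the motion is done:
- bot.reach(position, orientation): joint-space move of the TCP to a pose.
- bot.servo_line(position, ori=None, velocity=0.15): straight line of the TCP; ori=None keeps the orientation; velocity is the mean speed in m/s.
- bot.goto_joints(angles): joint-space move.
- hand.move_gripper(opening, strength=None): finger opening in m; strength is the grip in N (None keeps the last); returns when the fingers have stopped.
- bot.dwell(seconds).
- kinematics.solve_ik(position, orientation): joint angles nearest the present ones, or None.
- get_obs(): the state.
- vision.read_camera(name): name is "scene" or "top" or "wrist"; returns a dict with "frame" (420x560x3 uint8, red, green, blue), "intrinsics" (3x3 intrinsics, pixels), "view" (4x4, takes a point from world to camera coordinates). Camera axes: x right, y down, z forward; pixel columns grow to the right and rows downward; lengths in m; the calibration is good to about 2 mm. A picture is of the moment at which its call begins. There is no depth.
A pose or a line that the arm cannot do raises bot.IKError and nothing moves.
- hand_in(): hands the job in; it is judged then, once.
The state is a dict: "time_s": time; "joint_pos": joint angles; "joint_vel": joint speeds; "joint_efforts": joint torques, N m; "position": TCP position; "orientation": TCP orientation; "wrist_force": force on the tool from outside, world axes, zero at the start; "ft_torque": the same for the moment, N m; "gripper_width": finger opening in m; "grip_force": force on a finger pad.
Only numpy, scipy, OpenCV 4.12 (cv2) and the standard library are available. Lean on these libraries where they do the work, as an engineer would, in place of code of your own. Each camera call takes 0.05 s, during which the arm holds its last target. There are 200 camera calls.

TASK

Load the loose steel shaft into the marking station: slide the yellow safety catch aside and press the red release button under it so that the guard unlatches, lift the guard all the way up, lay the shaft lengthwise in the two U-shaped rests and push it back until the red presence pin is pressed fully in. Then lower the guard and press it down until it latches shut, and leave the shaft lying there.

Things in the scene. Friction and masses are not known exactly. Their poses are not given: they have to be found in the camera images.
- station: Grey marking station fixed on the bench, 220 x 260 mm: a low well under a clear hinged guard. Origin: centre of its underside, on the bench; x to the back (hinge side), y to its left, z up. All x, y, z below are in this frame, mm. Well floor z=30; front and side walls to z=66, inner faces x=-102, y=+-122; back wall x 102 to 116, z=84. Marking head at y 50 to 90, x 43 to 103, up to z=80.
- guard (a joint): Guard angle (rad): 0 shut, 1.3 fully up at its stop. Opening lifts the front edge. The hinge rubs (about 0.3 Nm): the guard stays where it is left; 1 to 3 N at the bar move it. Once unlatched, a spring lifts it only to about 0.07 rad. To shut it, press it down to 0 (5 to 12 N at the bar over the last 15 mm) until the hook snaps over it; not latched, it springs up again.
- guard_bar (a point): Middle of the yellow bar handle on the guard's front: round, 12 mm thick, 90 mm long, along the station's y; 250 mm from the hinge line, 33 mm of free gap between bar and guard for a finger. Guard shut: x=-150, y=60, z=90, free space under it down to the bench. It moves with the guard; at 1.3 rad it is at x=33, z=331.
- guard_hinge (a point): Middle of the guard's hinge line, which runs along the station's y at x=100, z=90.
- guard_edge (a point): Middle of the guard's front edge, 210 mm from the hinge line; the guard is 256 mm wide, 24 mm thick at its sides. Fully up it still leans forward (edge at x=44, z=292), so a gripper over the rests has about 60 mm behind it to the raised bar; leaning the tool's top 5 to 15 degrees to the front gives more room. Less than fully up, the guard is in the way.
- catch (a joint): Safety catch position (m): 0 = over the button, 0.050 = slid fully to the station's left (+y), button free. It rubs with 1.5 N, stays where it is left, and starts between 0 and 0.006.
- catch_rib (a point): Centre of the black rib on top of the yellow catch; push or pinch it to slide the catch. The rib is 8 mm along y, 26 mm along x, 16 mm high (z 88 to 104). The catch plate under it is 40 mm along y, 46 mm along x, top at z=88. With the catch at 0 the rib's centre is at x=-159, y=-100, z=96. It stands on the black latch housing: x -186 to -106, y -130 to -20, top z=64.
- release (a joint): Angle of the release lever that carries the red button (rad): 0 at rest, 0.24 with the button right down. Between 0.07 and 0.12 the hook lets the guard go. It springs back.
- button_top (a point): Centre of the top of the red release button, 22 mm across, at x=-158, y=-100, z=80 at rest; hidden under the catch until that is slid away. Pressed straight down it travels about 10 mm; 2 to 4 N unlatch the guard, 5 to 6 N press it right down.
- latch_hook (a point): Top of the steel hook (20 mm wide) that stands behind the button and holds the guard: x -121 to -106, up to z=106. It swings up to 10 mm towards the button as that is pressed: keep the pressing finger in front of x=-135, and right of y=-78 to clear the opened catch.
- nest (a point): A fixed point on the axis of the shaft when it lies in the rests, station x=-32, y=0, z=58. The shaft lies along the station's x. Between the two rests (x -64 to -10) the well is free for fingertips down to its floor, z=30.
- rest_front (a point): Middle of the floor of the front U-shaped steel rest, x=-70, y=0, z=48. Each rest is 12 mm long along x, 50 mm wide; its slot is 23 mm wide up to z=57 and flares above that to about 37 mm at z=65.
- rest_rear (a point): Middle of the floor of the rear rest, x=-4, y=0, z=48; the same shape.
- probe (a joint): Travel of the red presence pin in the front face of the stop block (m): 0 = 6 mm proud of the face, 0.006 = pressed in flush. Its spring of 0.2 to 0.4 N is too weak to feel; the block behind it is solid.
- stop_zone (a point): Middle of the zone where the stop's face may be. The aluminium stop block (34 mm wide, top z=66) stands behind the rear rest and is set anew every time: its face is anywhere from x=8 to x=18 and is not given. Push the shaft gently back until it comes up solid against it; the shaft's centre is then 45 mm in front of the face.
- shaft_center (a point): Centre of the loose steel shaft, a plain grey pin of 20 mm diameter and 90 mm length, about 0.2 kg, lying on the bench to the right of the station. Its axis is this point's y axis. Either end may go to the back. It does not roll; lay it down without turning it about its own axis.
Mind the look-alikes: they are no part of the job. What is shaped like the part that bears shaft_center but brown or pink is not meant.

How it is judged:
By the outcome, as a careful person would: the job done as asked, in the order asked, and still so for the second after the job is handed in, with the robot touching nothing.
It also fails if it takes over 72 s, if anything falls off the work surface, if the arm or the gripper's body presses on something with over 40 N, if the wrist force passes 120 N, or if a joint passes its speed limit or range.

## Working session

There is one attempt and no reset: what is moved stays moved. The work goes in short steps, each a Python script; the robot and the scene stay as the last script left them, time stands still between calls to the robot, and variables do not carry over. Pictures are saved under pics/ and viewed, at most 13 in all, crops included, and the job is handed in when it is done.

```bash
mkdir -p pics; python3 - <<'E'
from workcell import bot,hand,kinematics,get_obs,vision
import cv2,numpy as np
np.set_printoptions(precision=4,suppress=True)
for n in("scene","top"):
    d=vision.read_camera(n); cv2.imwrite(f"pics/{n}0.png",d["frame"][:,:,::-1]); print(n,d["intrinsics"].tolist(),d["view"])
o=get_obs(); print(o["time_s"],o["orientation"],bot.tcp_to_tips)
E
```

```text
scene [[412.12863104726654, 0.0, 277.73602946476433], [0.0, 412.12863104726654, 207.05093649246314], [0.0, 0.0, 1.0]] [[ 0.721  -0.6925 -0.0247 -0.5401]
 [-0.366  -0.3503 -0.8622  0.2514]
 [ 0.5883  0.6307 -0.506   0.8885]
 [ 0.      0.      0.      1.    ]]
top [[397.2943977315829, 0.0, 285.3083413873976], [0.0, 397.2943977315829, 207.94881278487372], [0.0, 0.0, 1.0]] [[ 0.0714 -0.9974 -0.0015 -0.2092]
 [-0.9747 -0.0695 -0.2123  0.5873]
 [ 0.2116  0.0166 -0.9772  1.1171]
 [ 0.      0.      0.      1.    ]]
0.1 [ 0.9781  0.2084 -0.0001 -0.0006] 0.017
```

View pics/scene0.png

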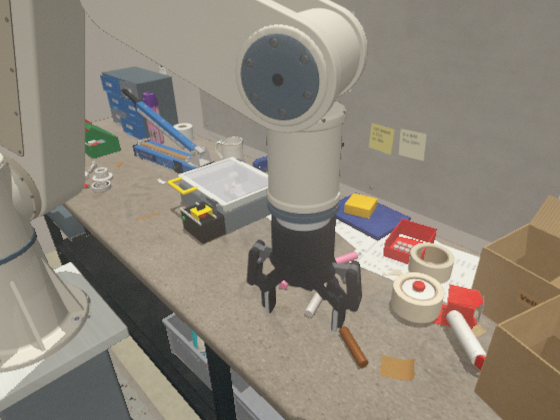

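View pics/top0.png

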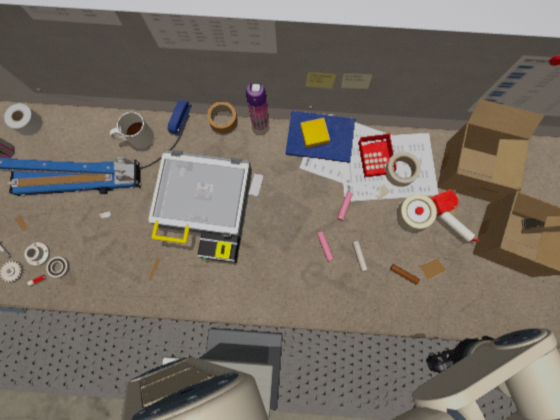

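Shaft candidates in the top image are the grey pin (360,256), the pink pins (325,246) and (345,206), the brown pin (405,274) and the white and red tool (457,226). I choose the grey one and will check it, together with the station, in a close crop.

```bash
python3 - <<'E'
import cv2
im=cv2.imread("pics/top0.png")
a=cv2.resize(im[145:270,145:260],None,fx=4.4,fy=4.4,interpolation=cv2.INTER_CUBIC)
b=cv2.resize(im[225:285,335:395],None,fx=4.4,fy=4.4,interpolation=cv2.INTER_CUBIC)
import numpy as np
c=np.zeros((550,790,3),np.uint8); c[:a.shape[0],:a.shape[1]]=a; c[:b.shape[0],510:510+b.shape[1]]=b
cv2.imwrite("pics/crop1.png",c)
g=im[225:285,335:395]
h=cv2.cvtColor(g,cv2.COLOR_BGR2HSV)
m=((h[...,1]<45)&(h[...,2]>130)).astype(np.uint8)
n,l,s,ce=cv2.connectedComponentsWithStats(m)
for i in range(1,n):
    if s[i,4]>50: print(s[i],ce[i]+[335,225], cv2.minAreaRect(np.argwhere(l==i)[:,::-1].astype(np.float32)))
E
```

```text
[ 18  16  15  30 194] [360.07216495 255.72680412] ((24.849998474121094, 30.549999237060547), (30.674089431762695, 6.324554920196533), 71.56504821777344)
```

View pics/crop1.png

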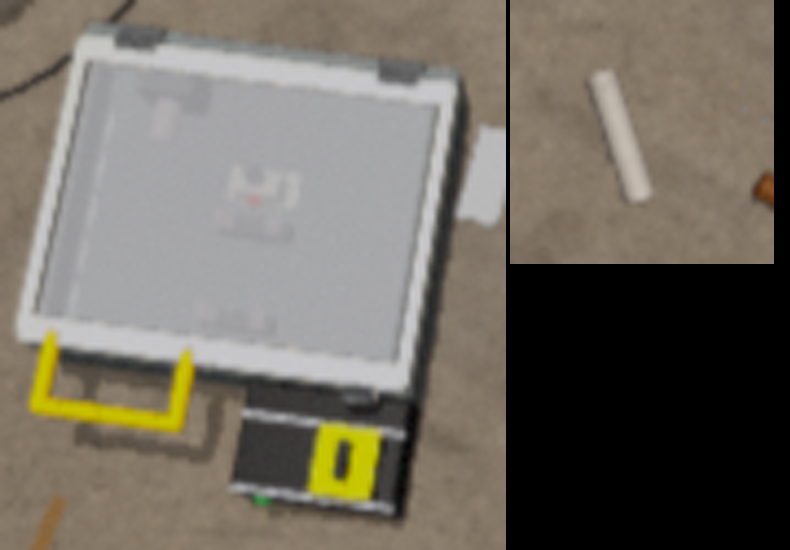

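The crop shows the plain light-grey pin, so the choice stands. Its centre is at (360,256). The guard is shut, the bar middle is at crop (110,415) and the rib at crop (343,460).

```bash
cat > h.py <<'E'
from workcell import bot,hand,kinematics,get_obs,vision,hand_in
import cv2,numpy as np,json,os
from scipy.optimize import least_squares
from scipy.spatial.transform import Rotation as R
np.set_printoptions(precision=4,suppress=True)
def proj(d,P):
    c=d["view"][:3,:3]@np.asarray(P).T+d["view"][:3,3:]; u=d["intrinsics"]@c; return (u[:2]/u[2]).T
def unproj(d,uv,z):
    V=d["view"];r=V[:3,:3].T@np.linalg.inv(d["intrinsics"])@[*uv,1]; o=-V[:3,:3].T@V[:3,3]
    return o+r*(z-o[2])/r[2]
def S2W(st,P):  # station mm -> world m
    P=np.atleast_2d(P)/1000.; c,s=np.cos(st[2]),np.sin(st[2])
    return P@np.array([[c,s,0],[-s,c,0],[0,0,1]])+[st[0],st[1],0]
def ori(yaw,tilt=0):
    """tool down, closing axis y_tool along world dir 'yaw'; tilt>0 leans the tool's top toward -x of station"""
    raise NotImplementedError
def quat(z,y):
    z=np.array(z,float)/np.linalg.norm(z); y=np.array(y,float); y-=z*(y@z); y/=np.linalg.norm(y)
    return R.from_matrix(np.c_[np.cross(y,z),y,z]).as_quat()
E
python3 - <<'E'
from h import *
d=vision.read_camera("top")
C=np.array([[110,415],[343,460],[20,335],[408,388],[83,30],[461,70]])
uv=145+(C+.5)/4.4-.5
P=np.array([[-150,60,92],[-159,-100,104],[-110,128,95],[-110,-128,95],[100,128,98],[100,-128,98]],float)
for p in uv: print(unproj(d,p,.095))
def f(q):
    Q=P.copy(); Q[1,1]+=q[3]*1000
    return (proj(d,S2W(q,Q))-uv).ravel()
r=least_squares(f,[.5,0.1,0,0],x_scale=[.1,.1,.1,.01]); print(r.x,r.fun.reshape(-1,2))
a=unproj(d,[360.07,255.73],.012); print("shaft",a)
for t in ((603,72),(639,198)):
    p=np.array([335+(t[0]-510+.5)/4.4-.5,225+(t[1]+.5)/4.4-.5]); print(unproj(d,p,.015))
E
```

```text
[0.4806 0.154  0.095 ]
[0.4624 0.0009 0.095 ]
[0.5285 0.2196 0.095 ]
[ 0.5118 -0.0362  0.095 ]
[0.7399 0.2072 0.095 ]
[ 0.7297 -0.0508  0.095 ]
[ 0.6299  0.0846 -0.0623  0.0046] [[ 0.5258 -1.016 ]
 [ 0.1818 -1.3486]
 [ 0.1024  0.1605]
 [ 0.0454 -0.1209]
 [-0.0503  0.3844]
 [-0.8378  2.196 ]]
shaft [ 0.4805 -0.4018  0.012 ]
[ 0.5239 -0.3868  0.015 ]
[ 0.4395 -0.4141  0.015 ]
```

```bash
cat >> h.py <<'E'
def stq(st,yaw_off=0,lean=0):
    "tool down, y_tool along station x rotated by yaw_off; lean: top toward station front"
    a=st[2]; X=np.array([np.cos(a),np.sin(a),0]); 
    z=np.sin(lean)*X-np.cos(lean)*np.array([0,0,1])
    return quat(z,[np.cos(a+yaw_off),np.sin(a+yaw_off),0])
E
python3 - <<'E'
from h import *
st=[.6299,.0846,-.0623]
bot.reach(S2W(st,[-190,-50,290])[0],stq(st))
hand.move_gripper(0.0,30)
d=vision.read_camera("wrist"); cv2.imwrite("pics/w1.png",d["frame"][:,:,::-1])
np.savez("w1.npz",**d)
o=get_obs(); print(o["time_s"],o["joint_pos"],o["gripper_width"]); 
P=np.array([[-150,60,90],[-159,-95.4,104],[-110,128,95],[-110,-128,95],[-186,-130,64],[-186,-20,64]])
print(proj(d,S2W(st,P))); print(-d["view"][:3,:3].T@d["view"][:3,3])
E
```

```text
3.2667 [0.1027 0.0125 1.9583 0.     1.1708 0.1649] 0.0001487305583500903
[[322.6443  63.1395]
 [309.4254 223.7597]
 [374.123  -25.0499]
 [352.1903 247.8669]
 [283.2326 237.6594]
 [283.438  145.4248]]
[0.4432 0.1302 0.4153]
```

View pics/w1.png

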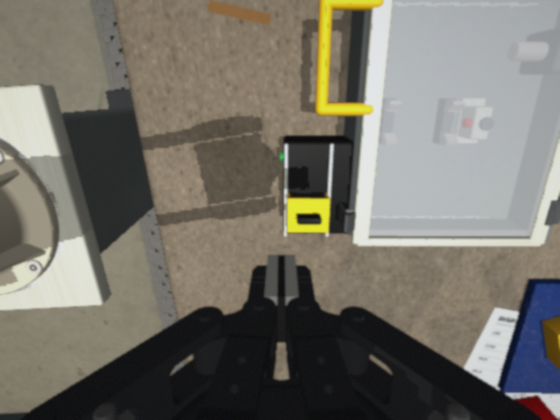

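The wrist view shows the rib at (308,218), the bar line at x=323 with y from 2 to 110, the guard's front right corner at (357,243), and the housing's front corners at (284,234) and (284,138). I'll refit the station pose from these.

```bash
python3 - <<'E'
from h import *
d=dict(np.load("w1.npz")); f=d["frame"]
h=cv2.cvtColor(f,cv2.COLOR_RGB2HSV); m=((h[...,0]>22)&(h[...,0]<34)&(h[...,1]>150)&(h[...,2]>100)).astype(np.uint8)
n,l,s,c=cv2.connectedComponentsWithStats(m)
for i in range(1,n):
    if s[i,4]>100: print(s[i],c[i])
# fit: bar outer ends on axis, rib, housing corners, guard corner
uv=np.array([[323,2],[323,110],[308,217.5],[284,235],[284,137],[357,243]],float)
P=np.array([[-150,100,92],[-150,20,92],[-159,-100,104],[-186,-130,64],[-186,-20,64],[-110,-128,98]],float)
def fu(q):
    Q=P.copy(); Q[2,1]+=q[3]*1000; return (proj(d,S2W(q,Q))-uv).ravel()
r=least_squares(fu,[.63,.085,-.06,0],x_scale=[.1,.1,.1,.01],loss="soft_l1"); print(r.x,fu(r.x).reshape(-1,2))
E
```

```text
[ 316    0   67  116 2271] [335.0625  57.3725]
[ 287  196   44   37 1268] [308.3123 213.8494]
[ 0.6305  0.0938 -0.0494  0.0044] [[ 0.7278  2.0555]
 [-1.8216 -9.7909]
 [ 2.7932  0.0175]
 [ 0.6412 -2.5727]
 [-0.3168  2.0622]
 [-2.2111 -0.3474]]
```

```bash
python3 - <<'E'
from h import *
d=dict(np.load("w1.npz")); t=vision.read_camera("top")
uv=np.array([[323,2],[323,110],[308,217.5],[284,235],[284,137],[357,243]],float)
P=np.array([[-150,45,92],[-150,-45,92],[-159,-100,104],[-186,-130,64],[-186,-20,64],[-110,-128,98]],float)
P[0,1]=104.;P[1,1]=16.
C=np.array([[110,415],[343,460],[20,335],[408,388],[83,30],[461,70]])
uv2=145+(C+.5)/4.4-.5
P2=np.array([[-150,60,92],[-159,-100,104],[-110,128,98],[-110,-128,98],[100,128,98],[100,-128,98]],float)
def fu(q):
    Q=P.copy(); Q[2,1]+=q[3]*1000; Q2=P2.copy(); Q2[1,1]+=q[3]*1000
    return np.r_[(proj(d,S2W(q,Q))-uv).ravel(),2*(proj(t,S2W(q,Q2))-uv2).ravel()]
r=least_squares(fu,[.63,.085,-.06,0],x_scale=[.1,.1,.1,.01],loss="soft_l1"); print(r.x,fu(r.x).reshape(-1,2))
r=least_squares(lambda q:fu(q)[:12],[.63,.085,-.06,0],x_scale=[.1,.1,.1,.01],loss="soft_l1"); print(r.x,r.fun.reshape(-1,2))
E
```

```text
[ 0.6303  0.0865 -0.0677  0.0067] [[ 3.1753  2.7528]
 [-1.5015 -0.4908]
 [ 1.363   1.8898]
 [-1.1018  0.408 ]
 [-0.3778  5.6847]
 [-4.426   4.0235]
 [-0.76   -2.7042]
 [-3.1204 -2.995 ]
 [-2.0915 -0.9543]
 [-1.9674 -0.4997]
 [-0.8778  0.0375]
 [-2.6419  4.5506]]
[ 0.6304  0.0919 -0.0468  0.0068] [[ 0.4729 -0.1436]
 [-2.0504 -2.8825]
 [ 3.0252  0.0152]
 [ 0.9424 -0.72  ]
 [-0.2473  4.3237]
 [-2.0337  1.4923]]
```

```bash
cat >> h.py <<'E'
st=[.6303,.089,-.057]
def line(p,v=.15,q=None):
    bot.servo_line(S2W(st,p)[0],q,v)
def F():
    o=get_obs(); a=st[2]; f=np.array(o["wrist_force"]); c,s=np.cos(a),np.sin(a)
    return np.array([c*f[0]+s*f[1],-s*f[0]+c*f[1],f[2]])
def pos():
    p=np.array(get_obs()["position"])-[st[0],st[1],0]; c,s=np.cos(st[2]),np.sin(st[2])
    return np.array([c*p[0]+s*p[1],-s*p[0]+c*p[1],p[2]])*1000
E
python3 - <<'E'
from h import *
bot.reach(S2W(st,[-160,-124,150])[0],stq(st)); f0=F(); print(f0)
line([-160,-124,109.5],.1); print(F())
line([-160,-75,109.5],.12); print(F()-f0,pos())
for y in range(-72,-55,2):
    line([-160,y,109.5],.04); f=F()-f0
    print(y,f)
    if abs(f[1])>5: break
line([-160,-80,109.5],.15)
line([-160,-100,130],.15)
d=vision.read_camera("wrist"); cv2.imwrite("pics/w2.png",cv2.resize(d["frame"][100:320,200:440,::-1],None,fx=2.5,fy=2.5)); np.savez("w2.npz",**d)
print(get_obs()["time_s"], proj(d,S2W(st,[[-158,-100,80],[-159,-50,104]])))
E
```

```text
[0.5365 0.9112 0.9389]
[0.1004 0.2391 0.0072]
[-1.3902 -1.4236 -1.7785] [-159.9646  -74.9069  109.7866]
-72 [-0.7248 -0.8447 -0.4206]
-70 [-0.7024 -1.8028 -1.1348]
-68 [-0.8877 -1.213  -0.8576]
-66 [-1.5303 -1.401  -0.9088]
-64 [-0.2144 -0.6307 -0.9833]
-62 [ -0.6984 -10.4012   0.7478]
7.275 [[281.6418 240.9747]
 [279.7304 168.1477]]
```

View pics/w2.png

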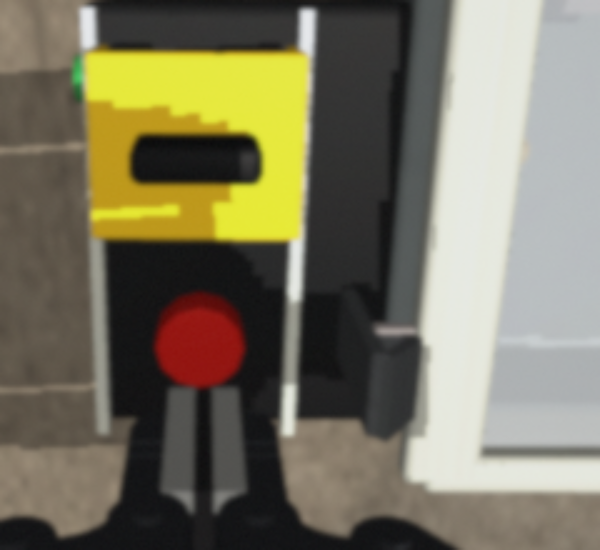

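The catch is fully open and the red button at crop (200,345) is free. The station sits about 2 mm further left than estimated. I'll update the pose and press the button.

```bash
sed -i 's/^st=.*/st=[.6303,.0912,-.053]/' h.py; python3 - <<'E'
from h import *
f0=F()
line([-160,-100,100],.12)
for z in np.arange(96,82,-2):
    line([-160,-100,z],.05); f=F()-f0; print(z,f,pos()[2])
    if f[2]>6.5: break
line([-160,-100,125],.15)
line([-190,-20,260],.25)
hand.move_gripper(.05)
d=vision.read_camera("wrist"); cv2.imwrite("pics/w3.png",d["frame"][:,:,::-1]); np.savez("w3.npz",**d)
print(get_obs()["time_s"])
t=.07; c,s=np.cos(t),np.sin(t)
for t in (0,.07): print(t,proj(d,S2W(st,[[100-250*np.cos(t),y,90+250*np.sin(t)] for y in(15,60,105)])))
E
```

```text
96 [-0.8539 -0.8333 -0.4779] 96.21711467575514
94 [-0.9534  1.7691  2.374 ] 94.06551717911826
92 [-2.5456  0.7675  2.7514] 91.8519595520886
90 [-4.7043  0.2721  6.7449] 89.86135373668593
10.4333
0 [[323.1547 149.0147]
 [325.1448  97.2373]
 [327.3566  39.6924]]
0.07 [[326.3926 152.3454]
 [328.6891  97.5087]
 [331.2583  36.1581]]
```

View pics/w3.png

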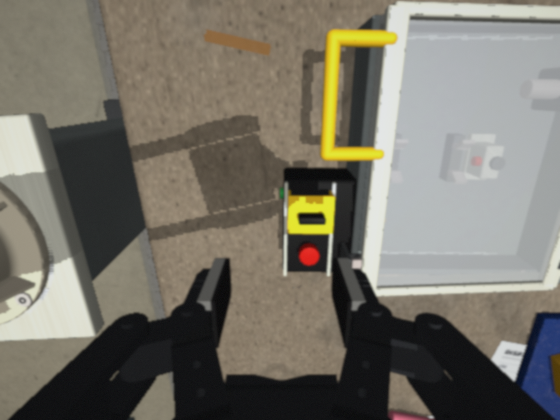

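The guard has unlatched: the bar is at (328,154) to (333,38), which matches 0.07 rad. Next I grip the bar and lift along the arc.

```bash
cat >> h.py <<'E'
def bar(t,off=8,r=250): return [100-r*np.cos(t),60,90+r*np.sin(t)+off]
E
python3 - <<'E'
from h import *
hand.move_gripper(.036,25)
q=stq(st)
for t in (.5,1.,1.32): print(kinematics.solve_ik(S2W(st,bar(t))[0],q))
f0=F()
p=np.array(bar(.07)); line(p+[0,0,40],.25,q); line(p,.1); print(F()-f0)
hand.move_gripper(.0,25); o=get_obs(); print(o["gripper_width"],F()-f0)
for t in np.arange(.17,1.28,.1):
    line(bar(t),.2); f=F()-f0; print(round(t,2),f)
    if np.linalg.norm(f)>25: break
print(get_obs()["time_s"])
E
```

```text
[ 0.2943  0.2511  1.8506 -0.      1.0399  0.3473]
[ 0.2478  0.2922  1.583  -0.      1.2664  0.3008]
[ 0.2164  0.3871  1.3808 -0.      1.3737  0.2694]
[ 0.0256 -0.092  -0.8148]
0.01088679855565135 [-4.3286  0.4761  3.2353]
0.17 [-4.08    0.3474  0.2681]
0.27 [-4.8938 -0.2837  1.5562]
0.37 [-7.4773  0.2071  2.3037]
0.47 [-9.4411  0.0869  3.7896]
0.57 [-11.5618  -1.6342   6.7891]
0.67 [-14.248   -2.8138  10.1698]
0.77 [-17.6137  -3.3074  16.2674]
0.87 [-17.3059  -3.7558  20.7088]
14.5083
```

```bash
python3 - <<'E'
from h import *
hand.move_gripper(.02); f0=F(); print("free",f0)
hand.move_gripper(0,25); print("regrip",F()-f0,get_obs()["gripper_width"])
t=.87
for k in (2,4): 
    line(bar(t,8,250+k),.1); f=F()-f0; print(k,f)
E
```

```text
free [-0.9865 -0.1265 -0.3953]
regrip [-0.4592 -0.0877  1.4612] 0.010710410134797437
2 [ 8.968  -0.0061 -9.2531]
4 [ 18.8803   1.2708 -20.7486]
```

```bash
cat >> h.py <<'E'
def arc(ts,f0,k=0,v=.2,tmax=8):
    "follow the guard with radial force compensation"
    for t in ts:
        line(bar(t,8,250+k),v); f=F()-f0
        u=np.array([-np.cos(t),np.sin(t)]); fr=f[[0,2]]@u; ft=f[[0,2]]@[np.sin(t),np.cos(t)]
        print(round(t,3),"fr %.1f ft %.1f k %.1f"%(fr,ft,k))
        k+=np.clip(fr/7,-3,3)
        if abs(fr)>35 or abs(ft)>tmax: break
    return k
E
python3 - <<'E'
from h import *
f0=np.array([-.99,-.13,-.4])
k=arc([.87],f0,0)
k=arc(np.r_[np.arange(.95,1.25,.08),np.arange(1.25,1.42,.02)],f0,k)
print(k,get_obs()["time_s"],pos())
E
```

```text
0.87 fr 3.2 ft -1.4 k 0.0
0.95 fr 4.8 ft 1.0 k 0.5
1.03 fr 2.3 ft 1.9 k 1.1
1.11 fr 3.5 ft 1.6 k 1.5
1.19 fr 4.1 ft 1.7 k 2.0
1.25 fr 2.4 ft 1.6 k 2.5
1.27 fr -0.1 ft 0.9 k 2.9
1.29 fr 1.5 ft 0.8 k 2.9
1.31 fr 3.5 ft -4.0 k 3.1
1.33 fr 6.4 ft -19.7 k 3.6
4.49977760934486 17.9917 [ 33.416   59.0617 341.4104]
```

```bash
python3 - <<'E'
from h import *
p=pos(); hand.move_gripper(.04)
line(p+[0,0,35],.25)
line([-140,60,360],.4)
line([-190,-110,300],.4)
d=vision.read_camera("wrist"); a=d["frame"]; np.savez("w4.npz",**d)
print(proj(d,S2W(st,[[-70,0,48],[-4,0,48],[33,60,331],[-102,122,66],[-102,-122,66]])))
u=np.array([np.cos(.313),np.sin(.313),0]); c=np.array([.481,-.401,0])
hand.move_gripper(.06)
bot.reach(c+.08*u+[0,0,.22],quat([0,0,-1],[-u[1],u[0],0]))
d=vision.read_camera("wrist"); b=d["frame"]; np.savez("w5.npz",**d)
o=get_obs();print(o["time_s"],o["joint_pos"]); print(proj(d,[c+[0,0,.01]]),-d["view"][:3,:3].T@d["view"][:3,3])
im=np.zeros((600,800,3),np.uint8); im[:420,:560]=a; im[:, :][420:600,:240]=cv2.resize(b,(240,180)); cv2.imwrite("pics/w45.png",im[:,:,::-1])
E
```

```text
[[ 389.7398   66.0407]
 [ 450.8669   65.8365]
 [1457.5912 -402.5552]
 [ 375.2451  -82.2431]
 [ 355.5387  179.9952]]
22.45 [-0.5957  0.4505  1.5508  0.0001  1.14   -2.4797]
[[281.8777  96.6994]] [ 0.4775 -0.4028  0.3454]
```

View pics/w45.png

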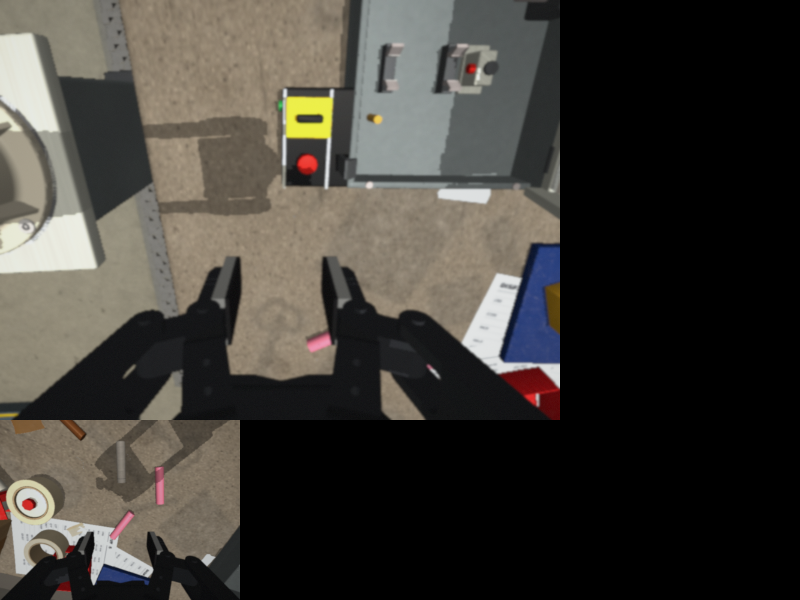

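The guard is open, with the rests near (392,68) and (455,68) and the probe at (471,69). The shaft is in the wrist inset at about (122,462), under the arm's shadow. I'll zoom in for precise numbers.

```bash
python3 - <<'E'
import numpy as np,cv2
a=np.load("w4.npz")["frame"][30:110,370:510]; b=np.load("w5.npz")["frame"][40:160,235:335]
im=np.zeros((600,800,3),np.uint8)
im[:320,:560]=cv2.resize(a,None,fx=4,fy=4,interpolation=cv2.INTER_CUBIC)
B=cv2.resize(b,None,fx=2.3,fy=2.3,interpolation=cv2.INTER_CUBIC); im[322:322+B.shape[0],:B.shape[1]]=B
cv2.imwrite("pics/z.png",im[:,:,::-1])
E
```

```text
(no output)
```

View pics/z.png

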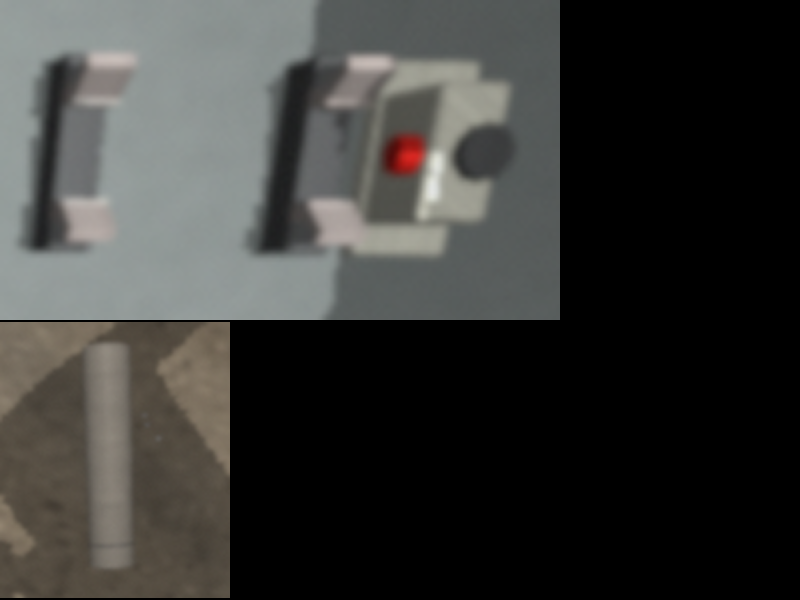

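```bash
python3 - <<'E'
from h import *
d=dict(np.load("w4.npz")); c,s=np.cos(st[2]),np.sin(st[2])
for uv in ((390,67.9),(452.5,68.1)):
    w=unproj(d,uv,.052)-[st[0],st[1],0]; print(c*w[0]+s*w[1],-s*w[0]+c*w[1])
d=dict(np.load("w5.npz"))
A=unproj(d,(281.3,50),.016); B=unproj(d,(283.5,147.2),.010); print(A,B,(A+B)/2,np.linalg.norm(A-B),np.arctan2(*(A-B)[1::-1]),np.arctan2(*(B-A)[1::-1]))
E
```

```text
-0.07077613404974951 -0.0021206536374074945
-0.0038234318417929144 -0.002524450552683323
[ 0.442  -0.4142  0.016 ] [ 0.5278 -0.384   0.01  ] [ 0.4849 -0.3991  0.013 ] 0.09118766902956264 -2.803571535972697 0.3380211176170962
```

```bash
sed -i 's/^st=.*/st=[.6303,.0887,-.060]/' h.py; cat >> h.py <<'E'
L=np.radians(10); G=.012
def leanq(a):
    u=np.array([np.cos(a),np.sin(a),0]); z=np.sin(L)*u-np.cos(L)*np.array([0,0,1]); return quat(z,[-u[1],u[0],0]),z
def nest(x,z,y=0):
    q,zt=leanq(st[2]); return S2W(st,[x,y,z])[0]-G*zt,q
E
python3 - <<'E'
from h import *
q,z=leanq(.33); C=np.array([.4845,-.3993,.0105]); T=C-G*z
for p in (nest(-45,200),nest(-45,58),nest(-27,58)): print(kinematics.solve_ik(*p))
hand.move_gripper(.045,50)
bot.reach(T+[0,0,.08],q); f0=F(); bot.servo_line(T,None,.12); print(F()-f0)
hand.move_gripper(0,60); o=get_obs(); print(o["gripper_width"],o["grip_force"],F()-f0)
bot.servo_line(T+[0,0,.16],None,.25)
o=get_obs(); print(o["gripper_width"],F()-f0,o["time_s"],o["joint_pos"])
d=vision.read_camera("wrist"); cv2.imwrite("pics/w6.png",d["frame"][:,:,::-1]); np.savez("w6.npz",**d)
E
```

```text
[ 0.1754  0.2603  1.866  -0.0541  0.8462 -1.3029]
[ 0.1754  0.4651  1.96   -0.0778  0.548  -1.2723]
[ 0.1678  0.4851  1.9218 -0.0732  0.5658 -1.2844]
[-1.064  -0.4113 -0.4771]
0.01853398336348706 59.466984272003174 [-2.2543  1.6823  5.8782]
0.01853108690360246 [-1.4955  0.3624 -2.7344] 25.3333 [-0.7753  0.3894  1.756   0.1949  0.9283 -2.7877]
```

```bash
python3 - <<'E'
from h import *
def go(x,z,v): bot.servo_line(*nest(x,z),v)
bot.reach(*nest(-45,200)); go(-45,85,.2); f0=F(); print(f0)
for z in (68,64,61,59,58,57,56,55):
    go(-45,z,.06); f=F()-f0; print(z,f)
    if f[2]>6 or np.linalg.norm(f)>15: break
d=vision.read_camera("wrist"); im=d["frame"]; np.savez("w7.npz",**d)
cv2.imwrite("pics/w7.png",cv2.resize(im[120:420,130:430,::-1],None,fx=2,fy=2))
print(get_obs()["time_s"],get_obs()["gripper_width"],proj(d,S2W(st,[[-70,0,65],[-4,0,65],[-90,0,58],[0,0,58]])))
E
```

```text
[-0.1917  0.2558 -2.029 ]
68 [-0.712  -0.6935  0.3141]
64 [0.1785 0.2059 0.1471]
61 [-0.3968 -0.1831  0.4276]
59 [-1.7617 -0.5461  7.9033]
29.1667 0.018446782376672143 [[282.5995 238.2012]
 [282.333  339.4128]
 [282.6315 189.875 ]
 [282.2765 333.5098]]
```

View pics/w7.png

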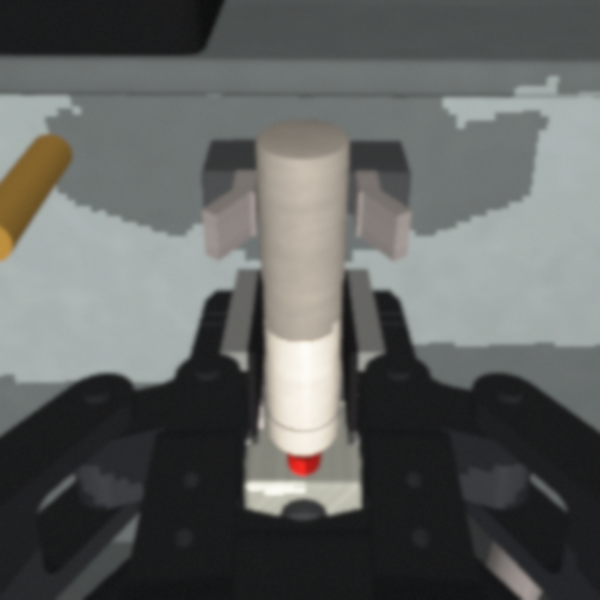

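The shaft sits centred in both rests, with the red pin just behind its end at crop (303,462). Now I push it back.

```bash
python3 - <<'E'
from h import *
def go(x,z,v): bot.servo_line(*nest(x,z),v)
go(-45,59.6,.05); f0=F(); print(f0)
for x in np.arange(-43,-20,1.5):
    go(x,59.6,.05); f=F()-f0; print(x,f,get_obs()["time_s"])
    if f[0]<-9: break
bot.dwell(.2); print(F()-f0,get_obs()["gripper_width"])
E
```

```text
[-0.983  -0.5316  0.7874]
-43.0 [-1.8329  1.1319  2.5517] 29.6667
-41.5 [-2.3205  0.9537  3.7488] 29.9167
-40.0 [-2.9694  1.2928  4.8193] 30.1667
-38.5 [-2.0793  0.1635  5.2363] 30.4167
-37.0 [-3.089   0.6412  5.6138] 30.6667
-35.5 [-3.0199  0.6574  6.211 ] 30.9167
-34.0 [-3.296   0.307   5.8322] 31.1667
-32.5 [-4.4718  0.6987  7.1855] 31.4167
-31.0 [-4.6481  0.6949  6.5352] 31.6667
-29.5 [-4.3203  0.6519  7.2981] 31.9167
-28.0 [-10.607    1.9129  13.9209] 32.1667
[-10.6176   0.99    13.7299] 0.018381752731563308
```

```bash
python3 - <<'E'
from h import *
f0=np.array([-.98,-.53,.79])
bot.servo_line(*nest(-27,59.6),.05); f=F()-f0; print(f)
if f[0]>-14: bot.servo_line(*nest(-26,59.6),.05); print(F()-f0)
x=pos()
hand.move_gripper(.045); print(F()-f0)
bot.servo_line(*nest(-30,110),.15)
d=vision.read_camera("wrist"); im=d["frame"]; np.savez("w8.npz",**d)
cv2.imwrite("pics/w8.png",cv2.resize(im[120:420,130:430,::-1],None,fx=2,fy=2)); print(get_obs()["time_s"])
E
```

```text
[-14.5209   1.7611  18.8329]
[ 0.9417  0.4485 -0.9256]
33.525
```

View pics/w8.png

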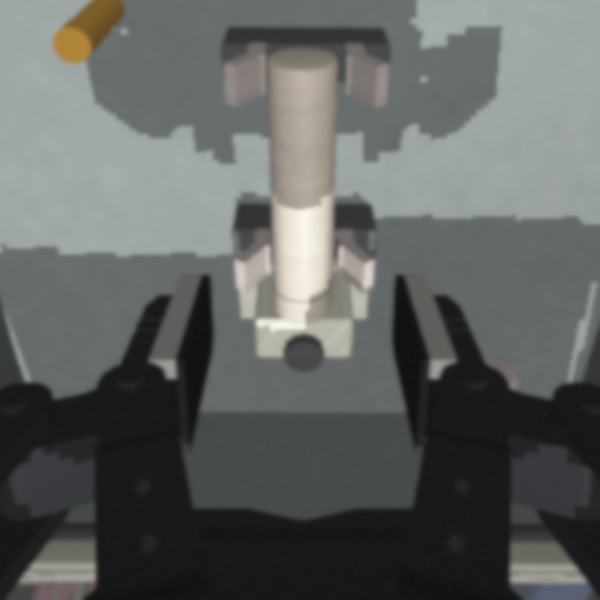

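No red is visible: the shaft's end is flush against the block face, and the shaft lies in both rests. Now I close the guard.

```bash
python3 - <<'E'
from h import *
bot.servo_line(*nest(-45,200),.3)
hand.move_gripper(.036,30)
q=stq(st)
bot.reach(S2W(st,[-100,60,390])[0],q); line([34,60,390],.3); f0=F()
line([34,60,341],.15); print(F()-f0)
hand.move_gripper(0,40); print(get_obs()["gripper_width"],F()-f0,get_obs()["time_s"])
k=arc(np.arange(1.24,.14,-.1),f0,0,.22)
print(k,get_obs()["time_s"],F()-f0,pos())
E
```

```text
[0.9066 1.1453 1.5938]
0.010128051195586267 [-10.2522   0.6999   8.0498] 37.1083
1.24 fr 17.0 ft 0.2 k 0.0
1.14 fr 9.9 ft -1.4 k 2.4
1.04 fr 6.2 ft -0.7 k 3.8
0.94 fr 4.0 ft -0.6 k 4.7
0.84 fr -2.9 ft 0.2 k 5.3
0.74 fr -1.1 ft -0.4 k 4.9
0.64 fr -1.3 ft -1.2 k 4.7
0.54 fr -1.6 ft -0.5 k 4.5
0.44 fr -0.9 ft 0.3 k 4.3
0.34 fr -0.7 ft -1.1 k 4.2
0.24 fr -2.3 ft -0.7 k 4.1
3.749782231554139 40.025 [ 2.0843  8.6072 -1.1922] [-145.2076   61.1548  158.1118]
```

```bash
python3 - <<'E'
from h import *
hand.move_gripper(.03); f0=F(); hand.move_gripper(0,60); print(F()-f0)
k=arc([.16,.1,.07],f0,3.7,.12,20)
for t in np.arange(.06,-.05,-.01):
    line(bar(t,8,250+k),.04); f=F()-f0; print(round(t,2),f,get_obs()["grip_force"])
    if f[2]>28: break
print(get_obs()["time_s"],pos())
E
```

```text
[ 6.6866 -2.8523 -2.2602]
0.16 fr -5.3 ft -0.7 k 3.7
0.1 fr -5.6 ft -2.4 k 2.9
0.07 fr -3.1 ft 1.3 k 2.2
0.06 [ 2.7959 -3.6481  2.6846] 59.293068051338196
0.05 [ 3.579  -4.3317 -0.5299] 58.90254020690918
0.04 [ 4.5624 -4.7032  0.044 ] 59.02123510837555
0.03 [ 3.6581 -4.2977  2.5512] 59.055359959602356
0.02 [-1.7406 -6.6236 24.0372] 61.358821392059326
0.01 [-2.9335  0.9979 21.3875] 66.66876912117004
-0.0 [-10.1043  -1.2986  48.3216] 69.4438648223877
43.2583 [-150.9879   61.4238  101.3195]
```

```bash
python3 - <<'E'
from h import *
p=pos()
for dz in (2,4,6,8): line(p+[0,0,dz],.05); print(dz,F())
hand.move_gripper(.036); line(p+[-3,0,70],.15); line([-230,-30,250],.3)
d=vision.read_camera("wrist"); im=d["frame"].copy(); np.savez("w9.npz",**d)
cv2.imwrite("pics/w9.png",im[:,:,::-1]); print(get_obs()["time_s"])
for t in (0,.07): print(t,proj(d,S2W(st,[[100-250*np.cos(t),y,90+250*np.sin(t)] for y in(15,60,105)])))
E
```

```text
2 [ 1.7442 -3.0468  3.0655]
4 [  7.3543  -0.6062 -14.1521]
6 [ 10.9136  -3.4296 -20.4021]
8 [ 14.8729  -1.5655 -39.2538]
45.8833
0 [[370.6222 139.8794]
 [375.5027  85.0947]
 [380.9539  23.9031]]
0.07 [[376.9821 142.7976]
 [382.5588  84.5731]
 [388.8333  19.0627]]
```

View pics/w9.png

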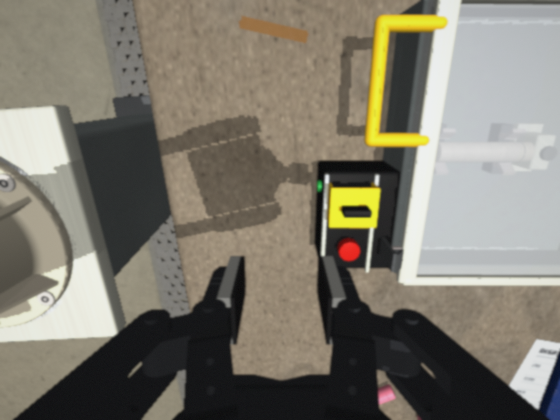

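The guard held against a 40 N upward pull. The bar (22 to 140 px) fits angle 0, and the shaft lies in the rests against the stop.

```bash
python3 -c "
from workcell import hand_in
print(hand_in())"
```

```text
the job is handed in; nothing more can be done
None
```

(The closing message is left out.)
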